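# Stand the fallen pattern-card stand back up against the tool block

### The job

The L-shaped pattern-card stand at the tying bench has been knocked onto its back. Push on its upturned foot to tip it back upright, then push it along the table until its back is flush and square against the front face of the wooden tool block, still standing. Only push it, do not lift it off the table, leave the other things where they are, and finish clear of everything.

Things in the scene. Friction and masses are not known exactly. Their poses are not given: they have to be found in the camera images.
- card_stand: Pattern-card stand: a loose L of two boards, 130 mm wide, 0.25-0.5 kg. Origin: middle of the heel edge (outer corner of the L), on the table. +x: from heel along the back board (x 0-115, 6 thick); +z: from heel along the foot (z 0-70, 14 thick); y: along the heel. Starts on its back: +x level, away from the robot, +z up. Upright: +x up, foot flat, +z level, towards the robot.
- foot_edge (a point): Middle of the free edge of the stand's heavy dark-wood foot, 70 mm from the heel; at the start it is the top of an upright wall facing the robot. Pushed towards the robot from the card side, high up, the stand rolls over its heel (takes 1 to 3 N) and past about 35 degrees drops onto its foot by itself. When upright this is the foot's low front edge, 14 mm high.
- board_top (a point): Middle of the free edge of the stand's pale plywood back board, 115 mm from the heel, lying on the table beyond the heel at the start; a paper card and brass clip are on its inner face. When the stand is upright this is its top, 115 mm above the table. The centre of mass of the stand is 19 mm along the board and 27 mm along the foot from the heel.
- tool_block: Fixed wooden tool block behind the stand, 360 wide x 90 deep x 45 mm high, tool handles standing in it up to 110 above the table. Origin: middle of the bottom edge of its front face (towards the robot). +x into the block, square to the front face, away from the robot; y along the face (-180 to 180); z up.
- spool_a: Bystander: wooden thread spool with green thread, standing, 30 dia x 36 high mm; loose, origin at the centre of its underside.
- spool_b: Bystander: wooden thread spool with grey thread, standing, 30 dia x 36 high mm; loose, origin at the centre of its underside.
- varnish: Bystander: small amber varnish bottle, 28 dia x 55 high mm; loose, origin at the centre of its underside.
- bead_jar: Bystander: clear jar with white cap, 44 dia x 45 high mm; loose, origin at the centre of its underside.
- lighter: Bystander: flat red lighter, 75 x 22 x 11 mm; loose, origin at the centre of its underside.
- wax: Bystander: yellow block of wax, 35 x 35 x 14 mm; loose, origin at the centre of its underside.
- mug: Bystander: white mug with a handle, 76 dia x 85 high mm; loose, origin at the centre of its underside.
Things that resemble listed ones, but are neither listed nor needed, are in the scene too. What is shaped like the card_stand but blue or turquoise is not meant.

How it is judged:
On the way, in this order (a step that is already met when the one before it is completed fails the run):
1. the stand has been tipped upright and stands on its foot (angle between card_stand's own x axis and vertical below 0.08 rad), for 0.2 s.
2. the standing stand is flush and square against the front of the tool block (x of card_stand in the frame of tool_block between -0.007 and 0.006 m and y of card_stand in the frame of tool_block between -0.1 and 0.1 m and angle between the z axis of card_stand and the x axis of tool_block, either way round below 0.07 rad and angle between card_stand's own x axis and vertical below 0.08 rad), for 0.2 s.
At the end, for the whole second after the job is handed in: The stand is upright (back board within 0.08 rad of vertical), at rest on the table, its heel within 7 mm of the tool block's front face and square to it within 0.07 rad, the middle of the heel within 100 mm of the middle of that face (all of step 2 and height (world z) of card_stand below 0.006 m and linear speed of card_stand below 0.02 m/s); the robot touches nothing.
It fails at once if the stand's heel is lifted off the table by more than 25 mm (height (world z) of card_stand above 0.025 m).
It fails at once if one of the other things (spools, bottle, jar, lighter, wax, mug) is moved by more than 25 mm (distance of any of spool_a, spool_b, varnish, bead_jar, lighter, wax, mug from where it was at the start of the episode above 0.025 m).
It also fails if it takes over 48 s, if anything falls off the work surface, if the arm or the gripper's body presses on something with over 40 N, if the wrist force passes 120 N, or if a joint passes its speed limit or range.

### The arm

A 7-joint arm with a two-finger parallel gripper is mounted at the origin on the work surface. World frame = base frame: x ahead of the robot, y to its left, z up, the work surface at z = 0. Lengths are in m, angles in rad, forces in N, time in s.
With the tool pointing down it reaches from about 0.4 to 0.85 m from the base axis. Payload 10.4 kg.
Tool frame: the origin (TCP) lies midway between the tips of the shut fingers; the grasp point (between the pads) lies r.grip_point_offset behind it (r.grip_point_offset is the distance from the TCP to the grasp point, in m); z points along the fingers, y is the line along which they close (so a half turn about z gives the same grasp; the last joint's range is limited). The gripper opens to 87 mm and grips with 3 to 60 N. Pads are 19 mm wide; open, the fingers measure 117 mm over their backs; the gripper's body (75 mm by 190 mm) begins 51 mm behind the grasp point.
Start: joints at [1.221, 0.332, -0.065, 1.46, 0.022, 1.35, -0.088], TCP at [0.201, -0.592, 0.223] pointing down, gripper open.
Joint ranges: [-2.6, 2.6], [-0.5, 2.12], [-1.47, 1.34], [0.16, 2.42], [-1.27, 4.41], [0.06, 2.06], [-2.6, 2.6]. Speed limits (rad/s): [2.22, 2.22, 2.79, 2.79, 3.14, 3.14, 3.14].

### API

Orientations are given as a unit quaternion [x, y, z, w].
In Python, from bench import r gives the robot as it stands.
- The arm moves only by the tool play_rows, never from a script. Its arguments are lists of equal length, an entry for each row: "claw": the closure, from 0 (fully open) to 1 (shut); "delta_pos": the shift along the tool's x, y, z scaled (see below), a list of three; "delta_rot": the turn, a rotation vector about the tool's x, y, z scaled (see below), a list of three. A call has 1 to 8 rows; each row shifts and turns the commanded pose from where the row before left it, along the tool's axes as they then stand; what a row does not reach is not made up. The controller multiplies each number of a shift by 200 mm and each number of a turn by pi rad. A row lasts 1/10 s, in which the tool goes at most 50 mm and 8.59 degrees, less where a joint would pass 70% of its speed; a pose out of reach is approached as far as the arm can. A call with a number of a shift or a turn outside -1 to 1 is refused whole. A call with a gripper value outside its range is refused whole. The fingers move at their own pace and stop on an object; "squeeze" is the grip in N (left out, the last holds). Time passes only in rows, so rows that do not move let the fingers close. It gives the time, the measured TCP pose, the force, the opening and the grip force at its end, in the units of the state.
- r.read_state(): the state, without advancing time (a new reading comes with each control period).
- r.camera(name): name is "scene" or "side" or "wrist"; returns a dict with "pixels" (420x560x3 uint8, red, green, blue), "camera_matrix" (3x3 intrinsics, pixels), "cam_to_world" (4x4, takes a point from camera to world coordinates); the wrist camera has in their place "hand_eye" (4x4, takes a point from camera to tool coordinates, whose origin is the TCP and whose axes are the flange's). Camera axes: x right, y up, looking along -z (the intrinsics and any distortion apply to the point x, -y, -z); pixel columns grow to the right and rows downward; lengths in m; the calibration is good to about 2 mm. A picture is of the moment at which its call begins: read the wrist's pose just before it. There is no depth.
- r.close_job(): hands the job in; it is judged then, once.
The state is a dict: "time": time; "joint_positions": joint angles; "joint_vel": joint speeds; "joint_torque": joint torques, N m; "ee_pos": TCP position; "eef_rot": TCP orientation; "ft_force": force on the tool from outside, world axes, zero at the start; "torque": the same for the moment, N m; "width": finger opening in m; "grip_force": force on a finger pad.
Only numpy, scipy, OpenCV 4.12 (cv2) and the standard library are available. Lean on these libraries where they do the work, as an engineer would, in place of code of your own. Each camera call takes 0.05 s, during which the arm holds its last target. There are 200 camera calls.

## Working session

There is one attempt and no reset: what is moved stays moved. The work goes in short steps, Python scripts to look and compute and a tool call to move; the robot and the scene stay as the last step left them, time stands still between calls to the robot, and variables do not carry over. Pictures are saved under pics/ and viewed, at most 10 in all, crops included, and the job is handed in when it is done.

Besides the shell and the picture viewer there is one more tool, called as name(argument=value, ...) on one line, values as JSON. play_rows: Moves the arm, as the interface text tells. Shifts and turns lie within -1 to 1; 1 stands for 200 mm of shift or pi rad of turn. Its arguments: {"type":"object","properties":{"claw":{"type":"array"},"delta_pos":{"type":"array"},"delta_rot":{"type":"array"},"squeeze":{"type":"number"}},"required":["claw","delta_pos","delta_rot"]}

```bash
mkdir -p pics
cat > h.py <<'E'
import numpy as np, cv2
from scipy.spatial.transform import Rotation as R
from bench import r
def ray(c,u,v):
    d=np.linalg.inv(c["camera_matrix"])@[u,v,1]; d=np.array([d[0],-d[1],-d[2]])
    T=np.array(c["cam_to_world"]); return T[:3,3],T[:3,:3]@d
def onz(c,u,v,z=0):
    o,d=ray(c,u,v); return o+d*(z-o[2])/d[2]
def proj(c,P):
    T=np.array(c["cam_to_world"]); p=T[:3,:3].T@(np.array(P)-T[:3,3]); q=np.array(c["camera_matrix"])@[p[0],-p[1],-p[2]]; return q[:2]/q[2]
def snap(n,f):
    c=r.camera(n); cv2.imwrite(f"pics/{f}.png",cv2.cvtColor(np.array(c["pixels"]),cv2.COLOR_RGB2BGR)); np.save(f"pics/{f}.npy",c,allow_pickle=True); return c
def load(f): return np.load(f"pics/{f}.npy",allow_pickle=True).item()
E
python3 - <<'E'
from h import *
for n in("scene","side"):
    c=snap(n,n+"0"); print(c.keys(),np.round(c["cam_to_world"],3).tolist())
s=r.read_state(); print(s["ee_pos"],s["eef_rot"],R.from_quat(s["eef_rot"]).as_matrix().round(3),r.grip_point_offset)
E
```

```text
dict_keys(['pixels', 'camera_matrix', 'cam_to_world']) [[0.806, -0.424, 0.412, 0.979], [0.591, 0.579, -0.561, -0.626], [-0.001, 0.697, 0.718, 0.956], [0.0, 0.0, 0.0, 1.0]]
dict_keys(['pixels', 'camera_matrix', 'cam_to_world']) [[-0.802, 0.374, -0.466, 0.089], [-0.598, -0.488, 0.636, 0.609], [0.011, 0.789, 0.615, 0.626], [0.0, 0.0, 0.0, 1.0]]
[ 0.20053696 -0.59159852  0.22184411] [ 9.86674949e-01  1.62702631e-01 -1.33067842e-04 -6.17756388e-04] [[ 0.947  0.321 -0.   ]
 [ 0.321 -0.947  0.001]
 [-0.    -0.001 -1.   ]] 0.0187
```

View pics/scene0.png

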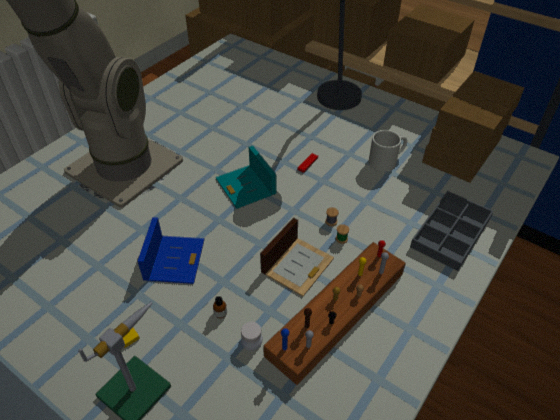

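View pics/side0.png

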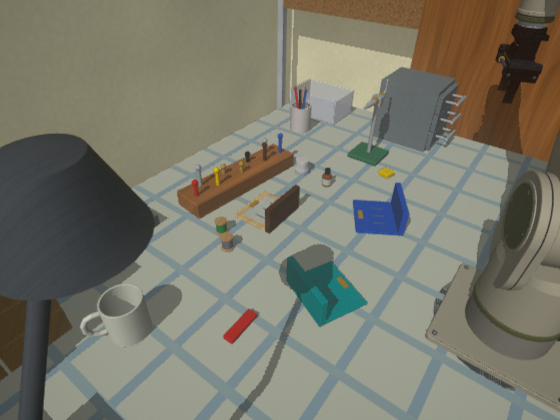

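Candidates in the scene view are the pale board with dark foot at (295,258), the blue L at (172,255) and the turquoise L at (250,182). I choose the pale and dark one, as described. In the side view it is at (270,208). Next is one close crop from both cameras.

Run:
```python
import cv2,numpy as np
a=cv2.imread("pics/scene0.png")[210:390,240:420]; b=cv2.imread("pics/side0.png")[125:265,170:310]
a=cv2.resize(a,(400,400),interpolation=cv2.INTER_CUBIC)
b=cv2.resize(b,(400,400),interpolation=cv2.INTER_CUBIC)
im=np.hstack([a,b]); im=cv2.convertScaleAbs(im,alpha=1.5,beta=10)
for i in range(0,800,40): cv2.line(im,(i,0),(i,6),(0,0,255),1)
for i in range(0,400,40): cv2.line(im,(0,i),(6,i),(0,0,255),1)
cv2.imwrite("pics/crop0.png",im)
```

```text
(no output)
```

View pics/crop0.png

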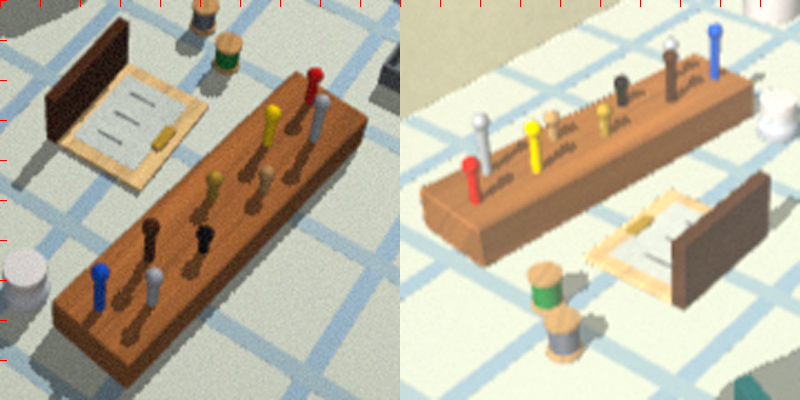

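The crop shows the dark upturned foot, pale board with card and clip, tool block and spools. That confirms the choice. I'll fit both poses from the corners.

```bash
cat >> h.py <<'E'
from scipy.optimize import least_squares
def S(x,y): return ("scene0",240+x*.45,210+y*.45)
def D(x,y): return ("side0",170+(x-400)*.35,125+y*.35)
def fit(obs,x0):
    cs={k:load(k) for k in {o[0][0] for o in obs}}
    def P(p,l): 
        c,s=np.cos(p[2]),np.sin(p[2]); return [p[0]+c*l[0]-s*l[1],p[1]+s*l[0]+c*l[1],l[2]]
    f=lambda p: np.concatenate([proj(cs[o[0]],P(p,l))-o[1:] for o,l in obs])
    q=least_squares(f,x0,loss="soft_l1"); print(q.x.round(4),f(q.x).round(1).tolist()); return q.x
E
python3 - <<'E'
from h import *
c=load("scene0")
for n,u,v,z in[("varnish",220,313,0),("jar",250,337,.045),("spgrey",331,223,0),("spgreen",342,240,0),("lighter",308,163,0),("wax",126,338,0),("mug",384,165,0),("turq",250,205,0),("turqtop",262,152,.07),("blue",195,282,0)]: print(n,onz(c,u,v,z).round(3)[:2])
print("side spools",[onz(load("side0"),170+(x-400)*.35,125+y*.35,0).round(3)[:2].tolist() for x,y in((547,310),(564,358))])
# frame: x away from robot, y left. +y = left end
fit([(S(53,303),(0,-.18,.045)),(S(297,73),(0,.18,.045)),(S(127,362),(.09,-.18,.045)),(S(368,115),(.09,.18,.045)),
 (D(485,230),(0,.18,.045)),(D(752,82),(0,-.18,.045)),(D(485,264),(0,.18,0)),(D(752,112),(0,-.18,0)),(D(424,190),(.09,.18,.045))],[.65,0,0])
fit([(S(46,95),(0,-.065,.07)),(S(121,18),(0,.065,.07)),(S(129,29),(.014,.065,.07)),(S(140,190),(.115,-.065,.0)),(S(208,103),(.115,.065,.006)),(S(47,138),(0,-.065,0)),
 (D(676,306),(0,.065,0)),(D(770,226),(0,-.065,0)),(D(686,242),(0,.065,.07)),(D(769,173),(0,-.065,.07)),(D(672,238),(.014,.065,.07)),(D(587,258),(.115,.065,.006))],[.55,0,0])
E
```

```text
varnish [ 0.517 -0.203]
jar [ 0.621 -0.23 ]
spgrey [0.569 0.155]
spgreen [0.619 0.124]
lighter [0.398 0.308]
wax [ 0.401 -0.362]
mug [0.571 0.424]
turq [0.369 0.086]
turqtop [0.319 0.204]
blue [ 0.419 -0.175]
side spools [[0.611, 0.134], [0.56, 0.168]]
[ 0.6727 -0.0521 -0.1106] [-1.3, -0.4, -1.7, -2.1, 0.8, 2.8, 0.0, 0.2, -2.0, -0.5, 0.6, -1.4, 0.1, 1.5, 0.2, 0.8, -2.0, -1.2]
[ 0.5203 -0.0035  0.0247] [-0.9, 0.5, -1.4, -0.9, 0.1, -3.3, 0.3, 1.6, 0.4, 0.6, -0.5, 0.7, 2.9, 1.0, -0.9, 2.5, -0.7, 1.0, 0.6, -0.6, -0.6, 0.2, -1.9, -1.6]
```

Run:
```python
from h import *
c=load("scene0"); d=load("side0")
b=onz(c,133,390); print("vise base",b.round(3))
for uvs,uvd in [((115,340),(378,97)),((135,318),(385,93))]:
    o,e=ray(c,*uvs);p,g=ray(d,*uvd)
    t=np.linalg.lstsq(np.c_[e,-g],p-o,rcond=None)[0]; print((o+e*t[0]).round(3),(p+g*t[1]).round(3))
```

```text
vise base [ 0.495 -0.43   0.   ]
[ 0.504 -0.428  0.191] [ 0.499 -0.431  0.193]
[ 0.508 -0.384  0.203] [ 0.47  -0.405  0.22 ]
```

play_rows(claw=[1,1,1,1], delta_pos=[[0,0,-0.15],[0,0,-0.15],[0,0,-0.15],[0,0,-0.15]], delta_rot=[[0,0,0.024],[0,0,0.024],[0,0,0.024],[0,0,0.024]])

```text
time: 0.5
ee_pos: [0.2005, -0.5917, 0.3434]
eef_rot: [1.0, 0.011, -0.0, -0.0]
ft_force: [-0.2, 0.1, -0.1]
width: 0.0626
grip_force: 0.0
```

play_rows(claw=[1,1,1,1,1,1,1,1], delta_pos=[[0.11,-0.18,0],[0.11,-0.18,0],[0.11,-0.18,0],[0.11,-0.18,0],[0.11,-0.18,0],[0.11,-0.18,0],[0.11,-0.18,0],[0.11,-0.18,0]], delta_rot=[[0,0,0],[0,0,0],[0,0,0],[0,0,0],[0,0,0],[0,0,0],[0,0,0],[0,0,0]])

```text
time: 1.3
ee_pos: [0.3698, -0.2979, 0.3424]
eef_rot: [1.0, 0.013, -0.0, 0.0]
ft_force: [0.3, 0.4, 0.8]
width: 0.0028
grip_force: 0.0
```

play_rows(claw=[1,1,1,1,1,1,1,1], delta_pos=[[0.11,-0.18,0],[0.11,-0.18,0],[0.11,-0.18,0],[0.11,-0.18,0],[0.11,-0.18,0],[0.11,-0.18,0],[0.11,-0.18,0],[0,0,0]], delta_rot=[[0,0,0],[0,0,0],[0,0,0],[0,0,0],[0,0,0],[0,0,0],[0,0,0],[0,0,0]])

```text
time: 2.1
ee_pos: [0.5181, -0.0376, 0.342]
eef_rot: [1.0, 0.017, -0.0, -0.001]
ft_force: [-1.0, 0.8, -0.7]
width: 0.0004
grip_force: 0.0
```

play_rows(claw=[1,1,1,1,1,1,1,1], delta_pos=[[0.11,-0.085,0],[0.11,-0.085,0],[0,0,0.2],[0,0,0.2],[0,0,0.2],[0,0,0.2],[0,0,0.2],[0,0,0.2]], delta_rot=[[0,0,0],[0,0,0],[0,0,0],[0,0,0],[0,0,0],[0,0,0],[0,0,0],[0,0,0]])

```text
time: 2.9
ee_pos: [0.5596, -0.0091, 0.1008]
eef_rot: [1.0, 0.012, -0.0, 0.0]
ft_force: [1.3, -0.7, -0.2]
width: 0.0008
grip_force: 0.0
```

play_rows(claw=[1,1,1], delta_pos=[[0,0,0.05],[0,0,0],[0,0,0]], delta_rot=[[0,0,0],[0,0,0],[0,0,0]])

```text
time: 3.2
ee_pos: [0.5612, -0.0086, 0.0944]
eef_rot: [1.0, 0.013, 0.001, 0.0]
ft_force: [-0.7, -1.2, 0.6]
width: 0.0004
grip_force: 0.0
```

Run:
```python
from h import *
snap("scene","s1"); snap("side","d1")
a=cv2.imread("pics/s1.png")[190:330,220:400]; b=cv2.imread("pics/d1.png")[125:265,190:370]
f=lambda i:cv2.resize(i,(400,311),interpolation=cv2.INTER_CUBIC)
cv2.imwrite("pics/c1.png",cv2.convertScaleAbs(np.hstack([f(a),f(b)]),alpha=1.5,beta=10))
```

```text
(no output)
```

View pics/c1.png

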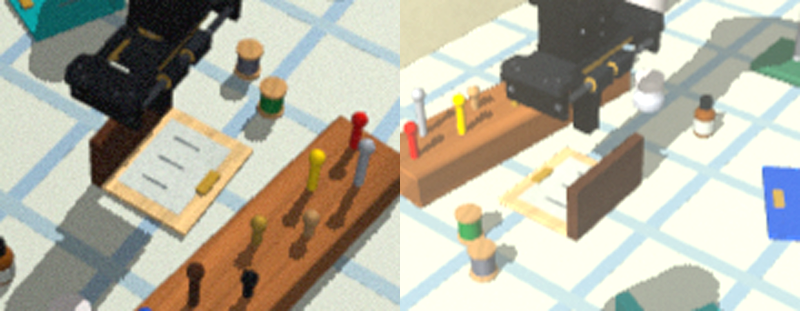

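Scene and side crops show the shut fingers over the board, on the card side of the dark foot (side crop: finger (585,125), foot (605,185)). Next I descend and push.

play_rows(claw=[1,1,1,1], delta_pos=[[0,0,0.1],[0,0,0.1],[0,0,0],[0,0,0]], delta_rot=[[0,0,0],[0,0,0],[0,0,0],[0,0,0]])

```text
time: 3.7
ee_pos: [0.5608, -0.0086, 0.0539]
eef_rot: [1.0, 0.013, 0.001, 0.0]
ft_force: [0.0, 0.6, 1.1]
width: 0.0004
grip_force: 0.0
```

play_rows(claw=[1,1,1,1,1,1,1,1], delta_pos=[[-0.025,0,0],[-0.025,0,0],[-0.025,0,0],[-0.025,0,0],[-0.025,0,0],[-0.025,0,0],[-0.025,0,0],[-0.025,0,0]], delta_rot=[[0,0,0],[0,0,0],[0,0,0],[0,0,0],[0,0,0],[0,0,0],[0,0,0],[0,0,0]])

```text
time: 4.5
ee_pos: [0.5194, -0.0097, 0.0524]
eef_rot: [1.0, 0.013, -0.0, 0.0]
ft_force: [-0.3, -0.1, 0.5]
width: 0.0005
grip_force: 0.1
```

Run:
```python
from h import *
snap("side","d2"); snap("scene","s2")
a=cv2.imread("pics/s2.png")[190:330,220:400]; b=cv2.imread("pics/d2.png")[125:265,190:370]
f=lambda i:cv2.resize(i,(400,311),interpolation=cv2.INTER_CUBIC)
cv2.imwrite("pics/c2.png",cv2.convertScaleAbs(np.hstack([f(a),f(b)]),alpha=1.5,beta=10))
```

```text
(no output)
```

View pics/c2.png

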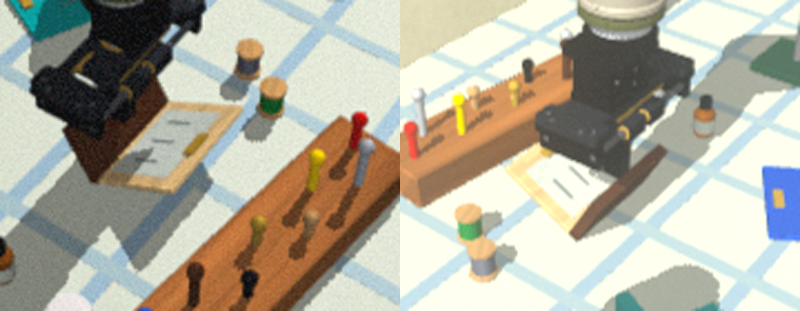

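The stand is tilting about its heel at roughly 25 degrees. I continue.

play_rows(claw=[1,1,1,1,1,1,1,1], delta_pos=[[-0.025,0,0],[-0.025,0,0],[-0.025,0,0],[-0.025,0,0],[-0.025,0,0],[-0.025,0,0],[-0.025,0,0],[-0.025,0,0]], delta_rot=[[0,0,0],[0,0,0],[0,0,0],[0,0,0],[0,0,0],[0,0,0],[0,0,0],[0,0,0]])

```text
time: 5.4
ee_pos: [0.4797, -0.0108, 0.0526]
eef_rot: [1.0, 0.013, 0.0, 0.0]
ft_force: [-0.0, 0.5, -0.3]
width: 0.0005
grip_force: 0.0
```

play_rows(claw=[1,1,1,1,1,1,1,1], delta_pos=[[-0.03,0,0],[-0.03,0,0],[-0.03,0,0],[-0.03,0,0],[-0.03,0,0],[-0.03,0,0],[0,0,0],[0,0,0]], delta_rot=[[0,0,0],[0,0,0],[0,0,0],[0,0,0],[0,0,0],[0,0,0],[0,0,0],[0,0,0]])

```text
time: 6.2
ee_pos: [0.4442, -0.0117, 0.0527]
eef_rot: [1.0, 0.013, 0.0, 0.0]
ft_force: [0.5, -0.1, -0.4]
width: 0.0004
grip_force: 0.0
```

Run:
```python
from h import *
snap("side","d3"); snap("scene","s3")
a=cv2.imread("pics/s3.png")[190:330,200:380]; b=cv2.imread("pics/d3.png")[125:265,190:370]
f=lambda i:cv2.resize(i,(400,311),interpolation=cv2.INTER_CUBIC)
cv2.imwrite("pics/c3.png",cv2.convertScaleAbs(np.hstack([f(a),f(b)]),alpha=1.5,beta=10))
```

```text
(no output)
```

View pics/c3.png

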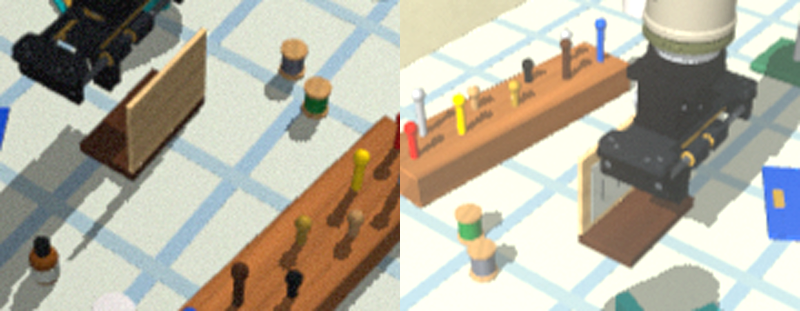

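The stand is upright. In the scene crop the heel corner is at (132,176). In the side crop the foot's free corner is at (630,265).

Run:
```python
from h import *
S=lambda x,y:("s3",200+.45*x,190+.45*y); D=lambda x,y:("d3",190+.45*(x-400),125+.45*y)
fit([(S(132,176),(0,-.065,0)),(S(81,149),(-.07,-.065,0)),(S(130,96),(0,-.065,.115)),(S(207,33),(0,.065,.115)),(S(205,105),(0,.065,0)),
(D(630,265),(-.07,.065,0)),(D(692,207),(-.07,-.065,0)),(D(580,241),(0,.065,0)),(D(580,157),(0,.065,.115))],[.52,0,0])
```

```text
[ 0.5171 -0.0021  0.0037] [0.0, 2.3, -1.0, 0.2, -0.5, 5.1, 0.1, -2.0, -0.0, -0.9, -0.2, 1.5, 0.8, -0.5, -1.2, 0.3, -1.5, 0.1]
```

play_rows(claw=[0,0,0,0,0,0], delta_pos=[[-0.1,0,0],[-0.1,0,0],[-0.05,0,0],[0,0,0],[0,0,0],[0,0,0]], delta_rot=[[0,0,0],[0,0,0],[0,0,0],[0,0,0],[0,0,0],[0,0,0]])

```text
time: 6.9
ee_pos: [0.3951, -0.0128, 0.0528]
eef_rot: [1.0, 0.013, 0.0, -0.0]
ft_force: [0.6, -0.3, -0.8]
width: 0.0404
grip_force: 0.0
```

play_rows(claw=[0,0,0,0,0,0,0], delta_pos=[[0.06,-0.04,0],[0.06,-0.04,0],[0,0,0],[0,0,0.08],[0,0,0.08],[0,0,0.055],[0,0,0]], delta_rot=[[0,0,0.022],[0,0,0.021],[0,0,0],[0,0,0],[0,0,0],[0,0,0],[0,0,0]])

```text
time: 7.6
ee_pos: [0.4171, 0.0028, 0.0083]
eef_rot: [0.999, -0.054, -0.001, -0.0]
ft_force: [-0.0, 0.6, -0.0]
width: 0.0861
grip_force: 0.0
```

Run:
```python
from h import *
snap("side","d4"); snap("scene","s4")
a=cv2.imread("pics/s4.png")[190:330,200:380]; b=cv2.imread("pics/d4.png")[125:265,190:370]
f=lambda i:cv2.resize(i,(400,311),interpolation=cv2.INTER_CUBIC)
cv2.imwrite("pics/c4.png",cv2.convertScaleAbs(np.hstack([f(a),f(b)]),alpha=1.5,beta=10))
```

```text
(no output)
```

View pics/c4.png

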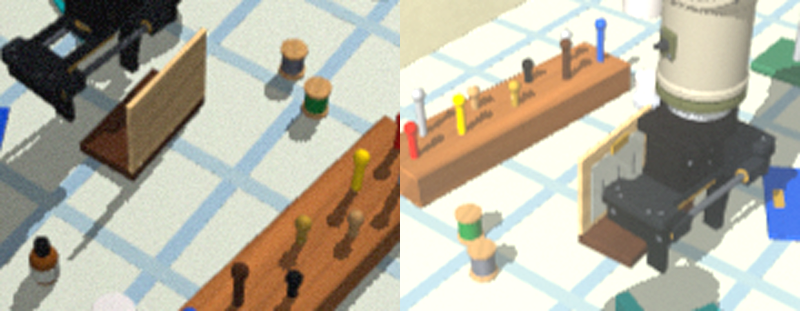

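Both fingers are in front of the foot edge, with the left finger at (660,250) in the side crop and nothing in the way. I start the push.

play_rows(claw=[0,0,0,0,0,0,0,0], delta_pos=[[0.03,0,0],[0.03,0,0],[0.03,0,0],[0.03,0,0],[0.03,0,0],[0.03,0,0],[0.03,0,0],[0.03,0,0]], delta_rot=[[0,0,0],[0,0,0],[0,0,0],[0,0,0],[0,0,0],[0,0,0],[0,0,0],[0,0,0]])

```text
time: 8.5
ee_pos: [0.4662, -0.0026, 0.0095]
eef_rot: [0.998, -0.055, -0.0, 0.0]
ft_force: [-3.8, 1.7, 2.7]
width: 0.0868
grip_force: 2.1
```

play_rows(claw=[0,0,0,0,0,0,0,0], delta_pos=[[0.03,0,0],[0.03,0,0],[0.03,0,0],[0.03,0,0],[0.03,0,0],[0.03,0,0],[0.03,0,0],[0.03,0,0]], delta_rot=[[0,0,0],[0,0,0],[0,0,0],[0,0,0],[0,0,0],[0,0,0],[0,0,0],[0,0,0]])

```text
time: 9.3
ee_pos: [0.5142, -0.0077, 0.0095]
eef_rot: [0.998, -0.055, 0.0, 0.0]
ft_force: [-2.2, 0.5, 1.2]
width: 0.0869
grip_force: 1.5
```

play_rows(claw=[0,0,0,0,0,0,0,0], delta_pos=[[0.03,0,0],[0.03,0,0],[0.03,0,0],[0.03,0,0],[0.03,0,0],[0.03,0,0],[0.03,0,0],[0.03,0,0]], delta_rot=[[0,0,0],[0,0,0],[0,0,0],[0,0,0],[0,0,0],[0,0,0],[0,0,0],[0,0,0]])

```text
time: 10.1
ee_pos: [0.5619, -0.013, 0.0095]
eef_rot: [0.998, -0.055, -0.0, 0.0]
ft_force: [-2.3, -0.5, 1.6]
width: 0.0869
grip_force: 1.6
```

Run:
```python
from h import *
snap("side","d5"); snap("scene","s5"); print(r.read_state()["ee_pos"])
a=cv2.imread("pics/s5.png")[190:330,220:400]; b=cv2.imread("pics/d5.png")[125:265,170:350]
f=lambda i:cv2.resize(i,(400,311),interpolation=cv2.INTER_CUBIC)
cv2.imwrite("pics/c5.png",cv2.convertScaleAbs(np.hstack([f(a),f(b)]),alpha=1.5,beta=10))
```

```text
[ 0.56263171 -0.01302201  0.00966169]
```

View pics/c5.png

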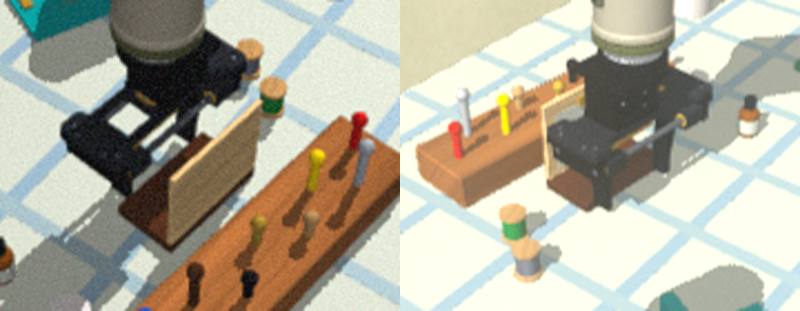

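Both fingers are pushing and the stand is upright and parallel to the block, with about 30 mm left. I continue slowly.

play_rows(claw=[0,0,0,0,0,0,0,0], delta_pos=[[0.015,0,0],[0.015,0,0],[0.015,0,0],[0.015,0,0],[0.015,0,0],[0.015,0,0],[0.015,0,0],[0.015,0,0]], delta_rot=[[0,0,0],[0,0,0],[0,0,0],[0,0,0],[0,0,0],[0,0,0],[0,0,0],[0,0,0]])

```text
time: 11.0
ee_pos: [0.5855, -0.0156, 0.0095]
eef_rot: [0.998, -0.055, -0.0, 0.0]
ft_force: [-3.8, -0.2, 1.9]
width: 0.0869
grip_force: 1.8
```

play_rows(claw=[0,0,0,0], delta_pos=[[0.006,0,0],[0.006,0,0],[0.006,0,0],[0.006,0,0]], delta_rot=[[0,0,0],[0,0,0],[0,0,0],[0,0,0]])

```text
time: 11.4
ee_pos: [0.5901, -0.0161, 0.0096]
eef_rot: [0.998, -0.055, 0.0, 0.0]
ft_force: [-3.7, -0.3, 2.1]
width: 0.087
grip_force: 1.8
```

play_rows(claw=[0,0], delta_pos=[[0.006,0,0],[0.006,0,0]], delta_rot=[[0,0,0],[0,0,0]])

```text
time: 11.6
ee_pos: [0.5925, -0.0164, 0.0096]
eef_rot: [0.998, -0.055, 0.0, 0.0]
ft_force: [-3.7, 0.9, 1.8]
width: 0.0872
grip_force: 1.8
```

play_rows(claw=[0,0,0], delta_pos=[[0.005,0,0],[0.005,0,0],[0,0,0]], delta_rot=[[0,0,0],[0,0,0],[0,0,0]])

```text
time: 11.9
ee_pos: [0.5946, -0.0166, 0.0096]
eef_rot: [0.998, -0.055, 0.0, 0.0]
ft_force: [-2.6, -0.5, 1.4]
width: 0.0873
grip_force: 1.3
```

play_rows(claw=[0,0,0], delta_pos=[[0.005,0,0],[0.005,0,0],[0,0,0]], delta_rot=[[0,0,0],[0,0,0],[0,0,0]])

```text
time: 12.2
ee_pos: [0.5955, -0.0167, 0.0094]
eef_rot: [0.998, -0.055, -0.001, 0.0]
ft_force: [-7.7, -0.8, 5.6]
width: 0.0873
grip_force: 3.9
```

play_rows(claw=[0,0,0], delta_pos=[[0.005,0,0],[0,0,0],[0,0,0]], delta_rot=[[0,0,0],[0,0,0],[0,0,0]])

```text
time: 12.5
ee_pos: [0.5957, -0.0167, 0.0093]
eef_rot: [0.998, -0.055, -0.002, 0.0]
ft_force: [-12.1, 1.3, 8.7]
width: 0.0874
grip_force: 5.9
```

Force is rising with no motion, so the stand is against the block. I check before retreating.

Run:
```python
from h import *
snap("side","d6"); snap("scene","s6")
a=cv2.imread("pics/s6.png")[200:310,260:400]; b=cv2.imread("pics/d6.png")[125:235,170:310]
f=lambda i:cv2.resize(i,(400,314),interpolation=cv2.INTER_CUBIC)
cv2.imwrite("pics/c6.png",cv2.convertScaleAbs(np.hstack([f(a),f(b)]),alpha=1.5,beta=10))
```

```text
(no output)
```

View pics/c6.png

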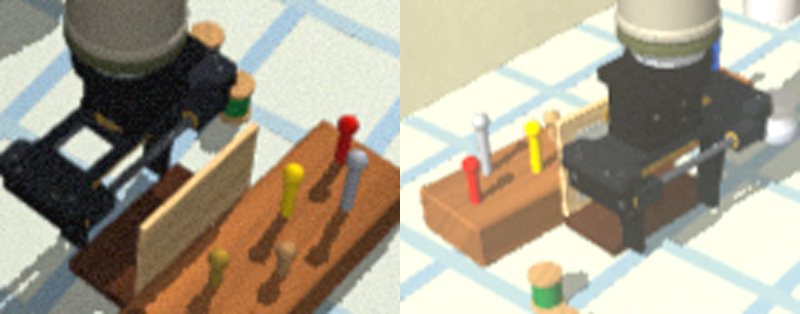

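The board's back meets the block's front top edge along its whole width, from (135,300) to (252,194) in the scene crop. I retreat.

play_rows(claw=[0,0,0,0,0,0,0,0], delta_pos=[[-0.02,0,0],[-0.03,0,0],[-0.08,0,0],[-0.12,0,0],[-0.12,0,0],[-0.12,0,0],[0,0,-0.2],[0,0,-0.2]], delta_rot=[[0,0,0],[0,0,0],[0,0,0],[0,0,0],[0,0,0],[0,0,0],[0,0,0],[0,0,0]])

```text
time: 13.4
ee_pos: [0.4987, -0.0061, 0.0899]
eef_rot: [0.999, -0.055, -0.001, 0.0]
ft_force: [1.5, -0.8, 1.3]
width: 0.0872
grip_force: 0.0
```

play_rows(claw=[0,0,0,0,0,0,0,0], delta_pos=[[0,0,-0.2],[0,0,-0.2],[0,0,-0.2],[0,0,0],[0,0,0],[0,0,0],[0,0,0],[0,0,0]], delta_rot=[[0,0,0],[0,0,0],[0,0,0],[0,0,0],[0,0,0],[0,0,0],[0,0,0],[0,0,0]])

```text
time: 14.2
ee_pos: [0.4995, -0.0061, 0.2086]
eef_rot: [0.998, -0.055, -0.001, -0.0]
ft_force: [0.3, 0.5, -0.2]
width: 0.0872
grip_force: 0.0
```

Run:
```python
from h import *
snap("side","d7"); snap("scene","s7")
a=cv2.imread("pics/s7.png")[200:310,260:400]; b=cv2.imread("pics/d7.png")[125:235,170:310]
f=lambda i:cv2.resize(i,(400,314),interpolation=cv2.INTER_CUBIC)
cv2.imwrite("pics/c7.png",cv2.convertScaleAbs(np.hstack([f(a),f(b)]),alpha=1.5,beta=10))
```

```text
(no output)
```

View pics/c7.png

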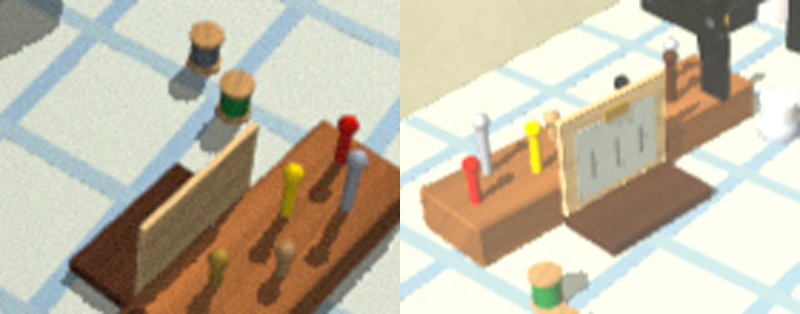

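The stand is upright and flush against the block, the gripper is clear, and the spools are unmoved.

```bash
python3 -c "
from bench import r
print(r.close_job())"
```

```text
the job is handed in; nothing more can be done
None
```

The stand is back upright, flush and square against the tool block's front face, and the gripper is clear; I handed the job in at about 14 s of the 48 s limit, and no verdict came back.

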